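Change over the charged and flat battery packs

TASK

The two packs on the chargers are charged (green bar) and the two in the vacuum pump and the work light are flat (red bar): change them over, so that the big charged pack, with the orange band, runs the pump and the small charged one, with the grey band, runs the light, and the flat packs stand on the chargers, whichever goes on which. Every bay is taken, so stand a pack on a free bit of bench on the way; in the end all four must sit fully home in their bays. Lower them in, do not drop them; the hardener bottle must stay standing where it is.

Things in the scene. Friction and masses are not known exactly. Their poses are not given: they have to be found in the camera images.
- full_big: Big battery pack, charged: green bar (46 x 18 mm) on top; black with broad orange band and top. Foot 56 x 40 mm (x, y), 34 high; above it a head 66 x 50, 64 high; total 98 mm, about 340 g. Origin: centre of its underside, z up. Home in a bay, it stands on the bay's floor, head above the rim; grip the head across y. Stands freely. Starts in charger_red.
- full_small: Small battery pack, charged: green bar (46 x 18 mm) on top; black with narrow grey band and top. Foot 56 x 40 mm (x, y), 34 high; above it a head 66 x 50, 46 high; total 80 mm, about 220 g. Origin: centre of its underside, z up. Home in a bay, it stands on the bay's floor, head above the rim; grip the head across y. Stands freely. Starts in charger_white.
- flat_big: Big battery pack, flat: red bar (46 x 18 mm) on top; black with broad orange band and top. Foot 56 x 40 mm (x, y), 34 high; above it a head 66 x 50, 64 high; total 98 mm, about 340 g. Origin: centre of its underside, z up. Home in a bay, it stands on the bay's floor, head above the rim; grip the head across y. Stands freely. Starts in vacuum_pump.
- flat_small: Small battery pack, flat: red bar (46 x 18 mm) on top; black with narrow grey band and top. Foot 56 x 40 mm (x, y), 34 high; above it a head 66 x 50, 46 high; total 80 mm, about 220 g. Origin: centre of its underside, z up. Home in a bay, it stands on the bay's floor, head above the rim; grip the head across y. Stands freely. Starts in work_light.
- charger_red: Black battery charger with red trim: x -53 to 88, y -44 to 44 mm, 47 high. Its drop-in bay opens upward: 63 x 47 mm inside (long side along x), rim 44 and floor 12 mm above the bench, top 12 mm flared to 75 x 59; takes any pack either way round. Fixed, x pointing about away from the robot. Origin: on the bay's vertical axis at bench height, z up.
- charger_white: White battery charger with grey trim: x -53 to 88, y -44 to 44 mm, 47 high. Its drop-in bay opens upward: 63 x 47 mm inside (long side along x), rim 44 and floor 12 mm above the bench, top 12 mm flared to 75 x 59; takes any pack either way round. Fixed, x pointing about away from the robot. Origin: on the bay's vertical axis at bench height, z up.
- work_light: Yellow cordless work light: foot x -53 to 52, y -44 to 44 mm; its LED panel stands behind at x 58 to 92, 112 mm wide, 86 high. Its drop-in bay opens upward: 63 x 47 mm inside (long side along x), rim 44 and floor 12 mm above the bench, top 12 mm flared to 75 x 59; takes any pack either way round. Fixed, x pointing about away from the robot. Origin: on the bay's vertical axis at bench height, z up.
- vacuum_pump: Blue cordless vacuum pump: foot x -52 to 50, y -44 to 44 mm; behind it, x 43 to 89, a ribbed motor barrel 100 mm wide with a white dial gauge, 91 high. Its drop-in bay opens upward: 63 x 47 mm inside (long side along x), rim 44 and floor 12 mm above the bench, top 12 mm flared to 75 x 59; takes any pack either way round. Fixed, x pointing about away from the robot. Origin: on the bay's vertical axis at bench height, z up.
- hardener: Bystander: small cream hardener bottle with red cap and label, diameter 40 mm, 95 mm high, standing loose on the bench in front of the equipment. Origin: centre of its underside; z up.
There are look-alikes about, which are no part of the job. Leave any purple look-alike of the full_big alone.

How it is judged:
By the outcome, as a careful person would: the job done as asked, in the order asked, and still so for the second after the job is handed in, with the robot touching nothing.
It also fails if it takes over 122 s, if anything falls off the work surface, if the arm or the gripper's body presses on something with over 40 N, if the wrist force passes 120 N, or if a joint passes its speed limit or range.

ROBOT

A 6-joint arm with a two-finger parallel gripper is mounted at the origin on a cart in front of the work surface, level with it; the furniture and walls round the work are solid. World frame = base frame: x ahead of the robot, y to its left, z up, the work surface at z = 0. Lengths are in mm, angles in rad, forces in N, time in s.
With the tool pointing down it reaches from about 400 to 825 mm from the base axis. Payload 7 kg.
Tool frame: the origin (TCP) lies on the mounting face of the last link; the fingertips stand 178 mm ahead of it and the grasp point (between the pads) lies 159 mm ahead of it; z points along the fingers, y is the line along which they close (so a half turn about z gives the same grasp; the last joint's range is limited). The gripper opens to 88 mm and grips with 3 to 60 N. Pads are 19 mm wide; open, the fingers measure 130 mm over their backs; the gripper's body (78 mm by 193 mm) begins 47 mm behind the grasp point.
Start: joints at [1.391, 0.359, 0.012, 0, -1.224, -0.288], TCP at [304.378, 602.453, 404.661] pointing down, gripper open.
Joint ranges: [-3.07, 3.07], [-1.43, 2.12], [-1.02, 1.25], [-3.03, 1.67], [-3.05, -0], [-3.03, 3.03]. Speed limits (rad/s): [2.39, 2.39, 3.01, 3.14, 3.14, 3.14].

INTERFACE

Orientations are given as a 3x3 rotation matrix whose columns are the frame's x, y, z axes.
In Python, from bench import * gives the robot as it stands.
- The arm moves only by the tool arm_command, never from a script. Its argument "steps" is a list of rows, each a list of 3 entries, a list of its own where there are three numbers: the shift along the world's x, y, z in cm, then the turn, a rotation vector about the world's x, y, z in degrees, then the finger opening in cm, from 0 to 8.76. In form: [[[tx, ty, tz], [wx, wy, wz], fingers], ...]. A call has exactly 5 rows; each row shifts and turns the commanded pose from where the row before left it; what a row does not reach is not made up. A row lasts 1/10 s, in which the tool goes at most 50 mm and 8.59 degrees, less where a joint would pass 70% of its speed; a pose out of reach is approached as far as the arm can. A call is refused whole if a number of a shift passes 5 or a number of a turn 8.59, either way. A call with a gripper value outside its range is refused whole. The fingers move at their own pace and stop on an object; "newtons" is the grip in N (left out, the last holds). Time passes only in rows, so rows that do not move let the fingers close, or fill a call up. It gives the time, the measured TCP pose, the force, the opening and the grip force at its end, in the units of the state.
- state(): the state, without advancing time (a new reading comes with each control period).
- capture(name): name is "scene" or "top" or "wrist"; returns the picture (400x640x3 uint8, blue, green, red); there is no depth.
- camera_params(name): a dict with "fov_y" (degrees; the focal length in pixels is half the picture's height over the tangent of half this angle, whatever the lens; pixels are square), "cx", "cy" (the principal point, pixels), "eye" and "orientation" of the camera in the world. Camera axes: x right, y down, z forward; pixel columns grow to the right and rows downward; lengths in mm; the calibration is good to about 2 mm. The wrist camera is an equidistant fisheye: a pixel r from the principal point sees the ray r / f radians off the axis. A picture is of the moment at which its call begins: read the wrist's pose just before it. camera_params takes no time and is no camera call; for the wrist camera it gives the pose at the moment of the call.
- close_job(): hands the job in; it is judged then, once.
Trained networks look in the newest picture that a camera, given by its name, has taken for a name from the list of things; names that differ only in an ending like _2 or _b are one class to them, and where a whole thing is asked for, a point or a joint stands for the part that bears it (a point fixed in the world has none). Each returns a list of dicts, best first, with "conf" (0 to 1); they miss things now and then, are a little off and sometimes report something else, mostly with a low value. They report only what shows in the picture. A call takes as long as a camera call. They do not tell look-alikes from the thing itself.
- boxes_of(camera, thing): "location" ([column, row] in pixels, amid what is visible of it).
The state is a dict: "t": time; "joint_positions": joint angles; "qd": joint speeds; "joint_torque": joint torques, N m; "position": TCP position; "tcp_rot": TCP orientation; "ft_force": force on the tool from outside, world axes, zero at the start; "moment": the same for the moment, N m; "width": opening from 0.0 (shut) to 1.0 (fully open); "grip_force": force on a finger pad.
Only numpy, scipy, OpenCV 4.12 (cv2) and the standard library are available. Lean on these libraries where they do the work, as an engineer would, in place of code of your own. Each camera call takes 0.05 s, during which the arm holds its last target. There are 200 camera calls.

## Working session

There is one attempt and no reset: what is moved stays moved. The work goes in short steps, Python scripts to look and compute and a tool call to move; the robot and the scene stay as the last step left them, time stands still between calls to the robot, and variables do not carry over. Pictures are saved under pics/ and viewed, at most 14 in all, crops included, and the job is handed in when it is done.

Besides the shell and the picture viewer there is one more tool, called after "Request:" by a JSON object that holds its "op" and its "data". arm_command: Moves the arm, as the interface text tells. Its arguments: {"type":"object","properties":{"steps":{"type":"array"},"newtons":{"type":"number"}},"required":["steps"]}

```bash
mkdir -p pics; cat > h.py <<'E'
from bench import *
import numpy as np, cv2
def ray(name,px,P=None):
    P=P or camera_params(name); f=200/np.tan(np.radians(P["fov_y"]/2))
    d=np.array([px[0]-P["cx"],px[1]-P["cy"]],float)
    if name=="wrist":
        r=np.hypot(*d);t=r/f; v=np.array([*(d/max(r,1e-9)*np.sin(t)),np.cos(t)])
    else: v=np.array([*(d/f),1.])
    return np.array(P["eye"]),np.array(P["orientation"])@(v/np.linalg.norm(v))
def atz(name,px,z,P=None):
    e,v=ray(name,px,P); return (e+v*(z-e[2])/v[2])
def tri(rs):
    A=0;b=0
    for e,v in rs:
        M=np.eye(3)-np.outer(v,v);A=A+M;b=b+M@e
    return np.linalg.solve(A,b)
E
python3 - <<'E'
from h import *
np.set_printoptions(precision=1,suppress=True)
for c in("scene","top"):
    cv2.imwrite(f"pics/{c}0.png",capture(c))
    P=camera_params(c);print(c,P)
    for n in["full_big","full_small","flat_big","flat_small","charger_red","charger_white","work_light","vacuum_pump","hardener"]:
        print(n,[(np.round(d["location"]),round(d["conf"],2)) for d in boxes_of(c,n)])
print(state()["t"])
E
```

```text
scene {'fov_y': 57.45442849426643, 'cx': 316.15795659990454, 'cy': 200.97257978290278, 'eye': array([  29.7, -273.1,  576.1]), 'orientation': array([[ 0.5, -0.5,  0.7],
       [-0.9, -0.3,  0.4],
       [ 0. , -0.8, -0.6]])}
full_big [(array([179., 179.]), 0.91), (array([363., 158.]), 0.56)]
full_small [(array([327., 230.]), 0.92), (array([382., 307.]), 0.24), (array([432., 274.]), 0.22)]
flat_big [(array([251., 194.]), 0.84)]
flat_small [(array([423., 262.]), 0.61), (array([382., 306.]), 0.38)]
charger_red [(array([189., 202.]), 0.57)]
charger_white [(array([329., 250.]), 0.85)]
work_light [(array([431., 273.]), 0.7)]
vacuum_pump [(array([266., 212.]), 0.71)]
hardener [(array([383., 304.]), 0.64), (array([188., 201.]), 0.49)]
top {'fov_y': 48.88801022827972, 'cx': 316.33644704416156, 'cy': 198.39595011328916, 'eye': array([ 382.3,   61.7, 1306.7]), 'orientation': array([[ 0. , -1. ,  0.2],
       [-1. , -0. ,  0. ],
       [-0. , -0.2, -1. ]])}
full_big [(array([335., 122.]), 0.87), (array([217., 236.]), 0.7)]
full_small [(array([356., 224.]), 0.57)]
flat_big [(array([286., 229.]), 0.79)]
flat_small [(array([425., 230.]), 0.74), (array([286., 228.]), 0.69)]
charger_red [(array([228., 227.]), 0.88)]
charger_white [(array([351., 215.]), 0.59)]
work_light [(array([421., 218.]), 0.97)]
vacuum_pump [(array([292., 217.]), 0.91)]
hardener [(array([414., 272.]), 0.6), (array([286., 228.]), 0.56)]
1.0
```

View pics/scene0.png

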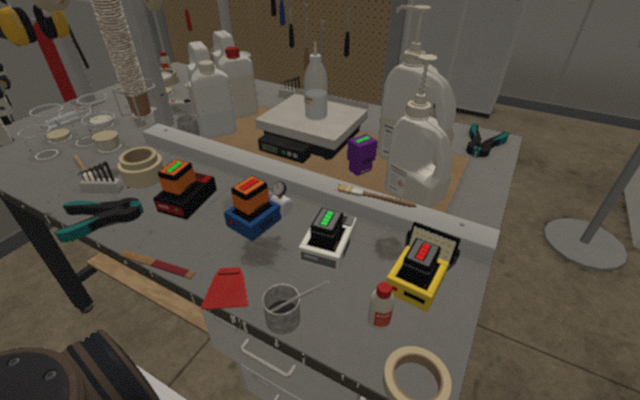

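View pics/top0.png

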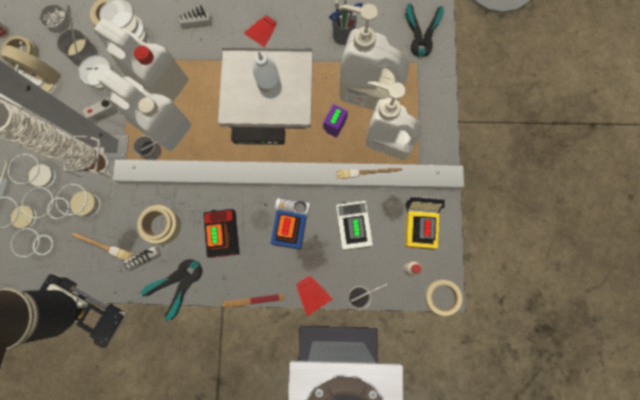

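```bash
python3 - <<'E'
from h import *
np.set_printoptions(precision=1,suppress=True)
for n,a,b in[("full_big",(179,179),(217,236)),("full_small",(327,230),(356,224)),("flat_big",(251,194),(286,229)),("flat_small",(423,262),(425,230)),("hard",(383,304),(414,272)),("purple",(363,158),(335,122))]:
    print(n,tri([ray("scene",a),ray("top",b)]))
for c in("scene","top"): print(repr(camera_params(c)["orientation"].tolist()))
print(np.array(state()["tcp_rot"]))
E
```

```text
full_big [497.8 369.1  72.4]
full_small [539.3 -19.2  49.5]
flat_big [521.5 172.2  84.4]
flat_small [ 527.5 -218.3   67.8]
hard [ 410.3 -186.5   59.4]
purple [852.7  40.3  40.4]
[[0.48858450325019465, -0.5401526315056919, 0.6852155265763006], [-0.8725154151584756, -0.3037532440161014, 0.3826889298902278], [0.0014260065194486706, -0.7848369903535198, -0.619700625365374]]
[[0.023307075696514055, -0.9831718627705994, 0.18119014454066307], [-0.9995148652076451, -0.01917086257609275, 0.024546125091981688], [-0.020659488169352314, -0.18167434129308954, -0.9831417086383336]]
[[ 0.9 -0.5 -0. ]
 [-0.5 -0.9  0. ]
 [-0.  -0.  -1. ]]
```

Four candidates for the big and small packs. The two with orange tops are full_big (top image 215,234, green bar) and flat_big (287,227, red bar). The two with grey tops are full_small (355,228, green) and flat_small (427,228, red). The purple look-alike at (335,120) is left alone. The hardener stands at about (414,268).

Plan, five moves: full_big→bench, flat_small→red charger, full_small→light, flat_big→white charger, full_big→pump.

I'll fly over the red charger first and look with the wrist camera.

Request:
{"op": "arm_command", "data": {"steps": [[[1.5,-2.5,0],[0,0,3],8.76],[[1.5,-2.5,0],[0,0,3],8.76],[[1.5,-2.5,0],[0,0,3],8.76],[[1.5,-2.5,0],[0,0,3],8.76],[[1.5,-2.5,0],[0,0,3],8.76]]}}

```text
t: 1.5
position: [379.8, 476.4, 404.8]
tcp_rot: [[0.979, -0.202, 0.0], [-0.202, -0.979, 0.0], [0.0, -0.0, -1.0]]
ft_force: [0.5, 0.5, 0.7]
width: 1.003
grip_force: 0.0
```

Request:
{"op": "arm_command", "data": {"steps": [[[1.5,-2.5,0],[0,0,3],8.76],[[1.5,-2.5,0],[0,0,3],8.76],[[1.5,-2.5,0],[0,0,3],8.76],[[1.5,-2.5,0],[0,0,3],8.76],[[0,0,0],[0,0,0],8.76]]}}

```text
t: 2.0
position: [440.5, 375.0, 405.0]
tcp_rot: [[1.0, 0.003, 0.0], [0.003, -1.0, -0.0], [0.0, 0.0, -1.0]]
ft_force: [1.3, 0.4, 0.5]
width: 1.001
grip_force: 0.0
```

```bash
python3 - <<'E'
from h import *
np.set_printoptions(precision=2,suppress=True)
P=camera_params("wrist");im=capture("wrist");cv2.imwrite("pics/w1.png",im)
s=state();print(s["t"],s["position"],np.array(s["tcp_rot"]),P)
for n in["full_big","flat_big","full_small","flat_small","hardener"]:
    print(n,[(np.round(d["location"]),round(d["conf"],2)) for d in boxes_of("wrist",n)])
for px in[(252,262),(260,240),(245,275)]: print(px,atz("top",px,0))
E
```

```text
2.05 [440.08 376.12 404.98] [[ 1.  0.  0.]
 [ 0. -1.  0.]
 [ 0. -0. -1.]] {'fov_y': 65.70646984690485, 'cx': 319.7268129314315, 'cy': 203.88701369491594, 'eye': array([518.08, 374.88, 385.7 ]), 'orientation': array([[ 0.  , -0.96, -0.29],
       [-1.  , -0.  , -0.  ],
       [ 0.  ,  0.29, -0.96]])}
full_big [(array([329., 135.]), 0.79)]
flat_big [(array([502., 117.]), 0.78)]
full_small [(array([599., 135.]), 0.98)]
flat_small []
hardener [(array([625., 202.]), 0.92)]
(252, 262) [428.56 279.78   0.  ]
(260, 240) [493.91 259.14   0.  ]
(245, 275) [390.32 298.51   0.  ]
```

View pics/w1.png

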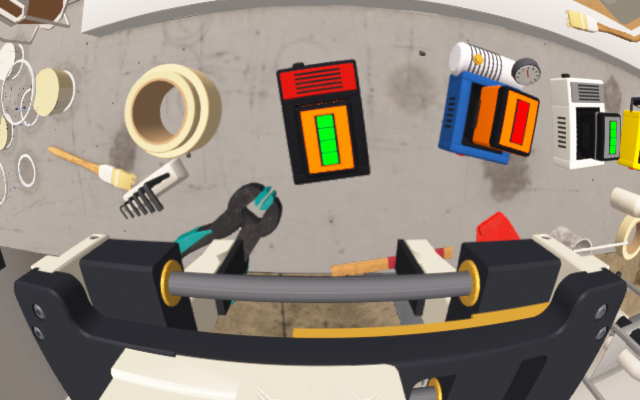

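The wrist view shows full_big in the red charger (328,140) with a clear bench spot to its right. flat_big is at (510,120) and full_small at (605,135). Two more views will triangulate all four bars.

```bash
cat >> h.py <<'E'
import pickle
np.set_printoptions(precision=1,suppress=True)
def bars(im,name,P):
    hsv=cv2.cvtColor(im,cv2.COLOR_BGR2HSV);out=[]
    for c,rng in(("g",[(50,70)]),("r",[(0,4),(176,180)])):
        m=0
        for a,b in rng: m=m|cv2.inRange(hsv,(a,170,120),(b,255,255))
        m=cv2.morphologyEx(m,cv2.MORPH_CLOSE,np.ones((3,3)))
        for k in cv2.findContours(m,cv2.RETR_EXTERNAL,cv2.CHAIN_APPROX_NONE)[0]:
            if cv2.contourArea(k)>60: out.append((c,k[:,0].astype(float)))
    return out
def rect(k,name,P,z):
    w=np.array([atz(name,p,z,P)[:2] for p in k],np.float32)
    (cx,cy),(a,b),t=cv2.minAreaRect(w)
    if a<b: t+=90;a,b=b,a
    return cx,cy,a,b,(t+90)%180-90
def shot(tag):
    P=camera_params("wrist");im=capture("wrist");cv2.imwrite(f"pics/{tag}.png",im)
    pickle.dump((P,im),open(tag+".pkl","wb"));return P,im
def rep(tag,P,im,zs=(110,92)):
    for c,k in bars(im,"wrist",P):
        r=[rect(k,"wrist",P,z) for z in zs]
        if 12<r[0][3]<26 and 35<r[0][2]<60: print(tag,c,k.mean(0),*[np.array(x) for x in r])
E
python3 - <<'E'
from h import *
im=cv2.imread("pics/w1.png")
P={'fov_y': 65.70646984690485, 'cx': 319.7268129314315, 'cy': 203.88701369491594}
Q=camera_params("wrist");pickle.dump((Q,im),open("w1.pkl","wb"))
rep("w1",Q,im); print(state()["position"])
E
```

```text
w1 g [612.4 137. ] [523.3   5.5  41.7  12.8  10.1] [523.7 -18.8  44.4  13.6  10.1]
w1 g [327.1 139.5] [493.2 371.5  44.1  14.6   8.4] [491.7 371.   47.   15.5   8.4]
w1 r [519.7 122. ] [521.5 174.2  44.4  15.2  -8.8] [521.8 160.9  47.3  16.2  -8.8]
[439.  378.1 404.6]
```

Request:
{"op": "arm_command", "data": {"steps": [[[0,-4.5,0],[0,0,0],8.76],[[0,-4.5,0],[0,0,0],8.76],[[0,-4.5,0],[0,0,0],8.76],[[0,-4.5,0],[0,0,0],8.76],[[0,-4.5,0],[0,0,0],8.76]]}}

```text
t: 2.8
position: [438.9, 151.5, 404.8]
tcp_rot: [[1.0, 0.005, 0.0], [0.005, -1.0, 0.0], [0.0, -0.0, -1.0]]
ft_force: [0.5, -0.1, 0.6]
width: 0.999
grip_force: 0.0
```

Request:
{"op": "arm_command", "data": {"steps": [[[0,-3,0],[0,0,0],8.76],[[0,-3,0],[0,0,0],8.76],[[0,0,0],[0,0,0],8.76],[[0,0,0],[0,0,0],8.76],[[0,0,0],[0,0,0],8.76]]}}

```text
t: 3.3
position: [439.5, 93.3, 404.7]
tcp_rot: [[1.0, 0.004, 0.0], [0.004, -1.0, 0.0], [0.0, -0.0, -1.0]]
ft_force: [0.5, 0.2, -0.5]
width: 0.998
grip_force: 0.0
```

```bash
python3 - <<'E'
from h import *
rep("w2",*shot("w2")); print(state()["position"])
E
```

```text
w2 g [ 74.8 151.9] [495.3 370.4  44.1  14.6   7.8] [493.9 388.5  47.   15.6   7.8]
w2 g [436.5 109.6] [524.6 -14.   41.3  13.8   7.4] [525.1 -21.   44.   14.7   7.4]
w2 r [575.6 126.2] [ 527.8 -199.1   41.5   14.4   -3.5] [ 528.5 -218.2   44.2   15.3   -3.5]
w2 r [231.3 108.8] [523.4 172.9  44.5  14.6  -8.7] [523.8 178.1  47.4  15.6  -8.7]
[439.5  93.4 404.6]
```

Request:
{"op": "arm_command", "data": {"steps": [[[0,-4.5,0],[0,0,0],8.76],[[0,-4.5,0],[0,0,0],8.76],[[0,-4.5,0],[0,0,0],8.76],[[0,-4.5,0],[0,0,0],8.76],[[0,-4.5,0],[0,0,0],8.76]]}}

```text
t: 3.85
position: [439.6, -133.3, 404.8]
tcp_rot: [[1.0, 0.006, 0.001], [0.006, -1.0, 0.0], [0.001, -0.0, -1.0]]
ft_force: [1.5, -0.1, 0.2]
width: 0.999
grip_force: 0.0
```

Request:
{"op": "arm_command", "data": {"steps": [[[0,0,0],[0,0,0],8.76],[[0,0,0],[0,0,0],8.76],[[0,0,0],[0,0,0],8.76],[[0,0,0],[0,0,0],8.76],[[0,0,0],[0,0,0],8.76]]}}

```text
t: 4.35
position: [439.6, -131.4, 404.7]
tcp_rot: [[1.0, 0.006, 0.0], [0.006, -1.0, -0.0], [0.0, 0.0, -1.0]]
ft_force: [-0.1, 0.2, -0.4]
width: 0.998
grip_force: 0.0
```

```bash
python3 - <<'E'
from h import *
rep("w3",*shot("w3")); print(state()["position"])
E
```

```text
w3 g [205.1 108.7] [525.1 -26.   41.6  13.7   7.4] [525.6 -19.1  44.4  14.6   7.4]
w3 r [ 57. 129.] [523.6 175.   43.9  14.8 -10.4] [524.  195.   46.8  15.7 -10.4]
w3 r [408.7 104.5] [ 528.2 -211.1   41.8   13.7   -3.2] [ 528.9 -216.3   44.5   14.6   -3.2]
[ 439.6 -131.6  404.7]
```

View pics/w3.png

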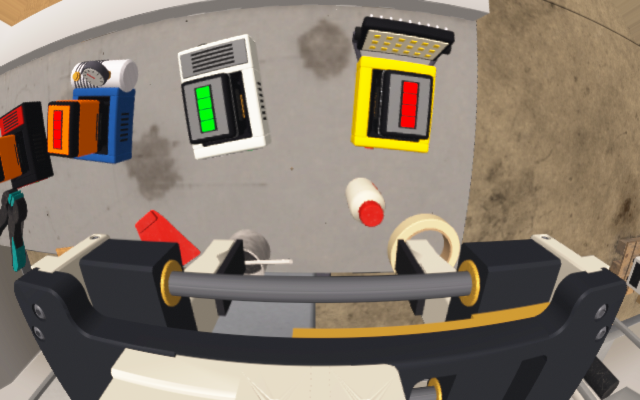

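Heights agree with the text: the big tops triangulate at z≈110 and the small ones at ≈92. Measured poses (x, y, yaw):

| Place | Pose |
|---|---|
| Red charger | (494, 371, +8°) |
| Pump | (523, 174, −8.8°) |
| White charger | (525, −20, +7.4°) |
| Light | (529, −217, −3.3°) |

Next I'll pick full_big.

Request:
{"op": "arm_command", "data": {"steps": [[[0.455,4.196,0],[0,0,0.64],8.76],[[0.455,4.196,0],[0,0,0.64],8.76],[[0.455,4.196,0],[0,0,0.64],8.76],[[0.455,4.196,0],[0,0,0.64],8.76],[[0.455,4.196,0],[0,0,0.64],8.76]]}}

```text
t: 4.9
position: [461.7, 79.5, 405.0]
tcp_rot: [[0.998, 0.061, 0.001], [0.061, -0.998, 0.0], [0.001, -0.0, -1.0]]
ft_force: [0.6, -0.6, 0.0]
width: 0.995
grip_force: 0.0
```

Request:
{"op": "arm_command", "data": {"steps": [[[0.455,4.196,0],[0,0,0.64],8.76],[[0.455,4.196,0],[0,0,0.64],8.76],[[0.455,4.196,0],[0,0,0.64],8.76],[[0.455,4.196,0],[0,0,0.64],8.76],[[0.455,4.196,0],[0,0,0.64],8.76]]}}

```text
t: 5.4
position: [484.3, 289.5, 404.8]
tcp_rot: [[0.993, 0.117, 0.0], [0.117, -0.993, 0.0], [0.0, -0.0, -1.0]]
ft_force: [1.5, -0.7, -0.8]
width: 1.0
grip_force: 0.0
```

Request:
{"op": "arm_command", "data": {"steps": [[[0.455,4.196,0],[0,0,0.64],8.76],[[0.455,4.196,0],[0,0,0.64],8.76],[[0,0,0],[0,0,0],8.76],[[0,0,0],[0,0,0],8.76],[[0,0,0],[0,0,0],8.76]]}}

```text
t: 5.9
position: [493.5, 370.8, 404.5]
tcp_rot: [[0.99, 0.138, -0.0], [0.138, -0.99, -0.0], [-0.0, 0.0, -1.0]]
ft_force: [-0.1, 0.1, -0.5]
width: 0.997
grip_force: 0.0
```

```bash
python3 - <<'E'
from h import *
rep("w4",*shot("w4")); s=state(); print(s["position"],np.degrees(np.arctan2(s["tcp_rot"][1][0],s["tcp_rot"][0][0])))
E
```

```text
w4 g [599.7 211.7] [527.1   1.7  41.6  14.3   7.8] [524.3 -23.1  44.3  15.2   7.8]
w4 g [322.4 197.3] [494.2 368.   43.2  14.1   7.8] [489.2 367.1  46.   15.1   7.8]
w4 r [510.3 197.5] [522.3 170.5  44.6  15.2  -8.9] [519.2 156.8  47.5  16.2  -8.9]
[493.7 370.4 404.8] 7.87223284426793
```

Request:
{"op": "arm_command", "data": {"steps": [[[0,-0.05,-4],[0,0,0],8.76],[[0,-0.05,-4],[0,0,0],8.76],[[0,0,-4],[0,0,0],8.76],[[0,0,-3],[0,0,0],8.76],[[0,0,-1],[0,0,0],8.76]]}}

```text
t: 6.45
position: [493.3, 368.1, 242.0]
tcp_rot: [[0.991, 0.136, -0.003], [0.136, -0.991, -0.003], [-0.003, 0.003, -1.0]]
ft_force: [1.2, 0.4, 0.5]
width: 0.998
grip_force: 0.0
```

Request:
{"op": "arm_command", "data": {"steps": [[[0,0,0],[0,0,0],8.76],[[0,0,0],[0,0,0],4],[[0,0,0],[0,0,0],4],[[0,0,0],[0,0,0],4],[[0,0,0],[0,0,0],4]], "newtons": 30}}

```text
t: 6.95
position: [494.1, 370.2, 245.8]
tcp_rot: [[0.991, 0.137, 0.001], [0.137, -0.991, 0.001], [0.001, -0.001, -1.0]]
ft_force: [-0.5, 0.9, 0.0]
width: 0.699
grip_force: 0.0
```

Request:
{"op": "arm_command", "data": {"steps": [[[0,0,0],[0,0,0],4],[[0,0,0],[0,0,0],4],[[0,0,0],[0,0,0],4],[[0,0,0],[0,0,0],4],[[0,0,0],[0,0,0],4]], "newtons": 30}}

```text
t: 7.45
position: [494.1, 369.9, 245.1]
tcp_rot: [[0.991, 0.137, 0.0], [0.137, -0.991, -0.0], [0.0, 0.0, -1.0]]
ft_force: [-1.0, -2.4, 5.4]
width: 0.57
grip_force: 29.9
```

Request:
{"op": "arm_command", "data": {"steps": [[[0,0,1],[0,0,0],4],[[0,0,2],[0,0,0],4],[[0,0,3],[0,0,0],4],[[0,0,3],[0,0,0],4],[[0,0,3],[0,0,0],4]]}}

```text
t: 7.95
position: [493.6, 369.8, 365.4]
tcp_rot: [[0.991, 0.137, -0.001], [0.137, -0.991, -0.001], [-0.001, 0.0, -1.0]]
ft_force: [-0.6, 1.3, -4.1]
width: 0.573
grip_force: 29.8
```

Request:
{"op": "arm_command", "data": {"steps": [[[-1,-2,0],[0,0,-1.6],4],[[-1,-2,0],[0,0,-1.6],4],[[-1,-2,0],[0,0,-1.6],4],[[-1,-2,0],[0,0,-1.6],4],[[-1,-2,0],[0,0,-1.6],4]]}}

```text
t: 8.45
position: [443.2, 269.0, 364.4]
tcp_rot: [[1.0, -0.003, -0.001], [-0.003, -1.0, -0.0], [-0.001, 0.0, -1.0]]
ft_force: [0.9, -0.1, -4.4]
width: 0.567
grip_force: 29.9
```

Request:
{"op": "arm_command", "data": {"steps": [[[0,0,-3],[0,0,0],4],[[0,0,-3],[0,0,0],4],[[0,0,-3],[0,0,0],4],[[0,0,-2],[0,0,0],4],[[0,0,-1],[0,0,0],4]]}}

```text
t: 8.95
position: [443.3, 269.4, 242.7]
tcp_rot: [[1.0, -0.003, -0.003], [-0.003, -1.0, -0.002], [-0.003, 0.002, -1.0]]
ft_force: [-0.5, 0.5, -2.8]
width: 0.576
grip_force: 29.9
```

Request:
{"op": "arm_command", "data": {"steps": [[[0,0,-0.3],[0,0,0],4],[[0,0,-0.3],[0,0,0],4],[[0,0,-0.3],[0,0,0],4],[[0,0,0],[0,0,0],4],[[0,0,0],[0,0,0],4]]}}

```text
t: 9.45
position: [444.1, 270.1, 236.2]
tcp_rot: [[1.0, -0.002, 0.001], [-0.002, -1.0, 0.001], [0.001, -0.001, -1.0]]
ft_force: [0.1, 1.5, -2.3]
width: 0.571
grip_force: 29.9
```

Request:
{"op": "arm_command", "data": {"steps": [[[0,0,-0.1],[0,0,0],4],[[0,0,-0.1],[0,0,0],4],[[0,0,-0.1],[0,0,0],4],[[0,0,0],[0,0,0],4],[[0,0,0],[0,0,0],4]]}}

```text
t: 9.95
position: [444.1, 270.0, 233.0]
tcp_rot: [[1.0, -0.002, 0.0], [-0.002, -1.0, 0.0], [0.0, -0.0, -1.0]]
ft_force: [-0.7, -1.6, 4.1]
width: 0.571
grip_force: 29.9
```

Request:
{"op": "arm_command", "data": {"steps": [[[0,0,0],[0,0,0],8.76],[[0,0,0],[0,0,0],8.76],[[0,0,0],[0,0,0],8.76],[[0,0,0],[0,0,0],8.76],[[0,0,0],[0,0,0],8.76]]}}

```text
t: 10.45
position: [444.0, 270.0, 232.6]
tcp_rot: [[1.0, -0.002, 0.0], [-0.002, -1.0, 0.0], [0.0, -0.0, -1.0]]
ft_force: [0.1, -0.9, -0.4]
width: 0.955
grip_force: 0.0
```

Request:
{"op": "arm_command", "data": {"steps": [[[0,0,2],[0,0,0],8.76],[[0,0,3],[0,0,0],8.76],[[0,0,4],[0,0,0],8.76],[[0,0,4],[0,0,0],8.76],[[0,0,4.2],[0,0,0],8.76]]}}

```text
t: 10.95
position: [443.7, 269.7, 406.1]
tcp_rot: [[1.0, -0.002, -0.0], [-0.002, -1.0, -0.0], [-0.0, 0.0, -1.0]]
ft_force: [0.2, 1.1, 0.2]
width: 1.003
grip_force: 0.0
```

Request:
{"op": "arm_command", "data": {"steps": [[[0.7,-4,0],[0,0,-0.3],8.76],[[0.7,-4,0],[0,0,-0.3],8.76],[[0.7,-4,0],[0,0,-0.3],8.76],[[0.7,-4,0],[0,0,-0.3],8.76],[[0.7,-4,0],[0,0,-0.3],8.76]]}}

```text
t: 11.45
position: [478.8, 68.4, 404.9]
tcp_rot: [[1.0, -0.028, 0.001], [-0.028, -1.0, 0.0], [0.001, -0.0, -1.0]]
ft_force: [0.8, 0.7, 0.1]
width: 0.999
grip_force: 0.0
```

Request:
{"op": "arm_command", "data": {"steps": [[[0.7,-4,0],[0,0,-0.3],8.76],[[0.7,-4,0],[0,0,-0.3],8.76],[[0.7,-4,0],[0,0,-0.3],8.76],[[0.7,-4,0],[0,0,-0.3],8.76],[[0.7,-4,0],[0,0,-0.3],8.76]]}}

```text
t: 11.95
position: [513.9, -131.7, 404.8]
tcp_rot: [[0.999, -0.055, 0.0], [-0.055, -0.999, 0.0], [0.0, -0.0, -1.0]]
ft_force: [0.9, 0.6, 0.4]
width: 1.001
grip_force: 0.0
```

Request:
{"op": "arm_command", "data": {"steps": [[[0.7,-4,0],[0,0,-0.2],8.76],[[0.8,-4.6,0],[0,0,0],8.76],[[0,0,0],[0,0,0],8.76],[[0,0,0],[0,0,0],8.76],[[0,0,0],[0,0,0],8.76]]}}

```text
t: 12.45
position: [528.8, -215.6, 404.5]
tcp_rot: [[0.998, -0.058, -0.0], [-0.058, -0.998, 0.0], [-0.0, -0.0, -1.0]]
ft_force: [0.2, 0.3, -0.8]
width: 1.001
grip_force: 0.0
```

```bash
python3 - <<'E'
from h import *
rep("w5",*shot("w5")); s=state(); print(s["position"],np.degrees(np.arctan2(s["tcp_rot"][1][0],s["tcp_rot"][0][0])))
E
```

```text
w5 g [143.4 207.8] [530.  -30.7  41.7  13.9   7.3] [525.1 -18.2  44.4  14.8   7.3]
w5 r [ 33.8 220.2] [523.3 174.9  43.8  14.3  -8.4] [517.9 200.7  46.7  15.3  -8.4]
w5 r [319.8 193.3] [ 533.  -215.8   41.1   13.8   -3.1] [ 528.2 -215.5   43.7   14.7   -3.1]
[ 528.9 -215.2  404.7] -3.2707898151857564
```

View pics/w5.png

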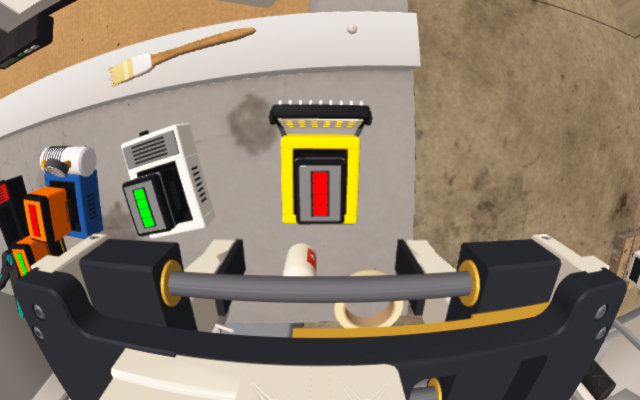

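The light's pack is at (320,193), directly under the gripper, and the hardener at (300,262) is well clear. Picking flat_small.

Request:
{"op": "arm_command", "data": {"steps": [[[0,0,-4],[0,0,0],8.76],[[0,0,-4],[0,0,0],8.76],[[0,0,-4],[0,0,0],8.76],[[0,0,-3.5],[0,0,0],8.76],[[0,0,-1.7],[0,0,0],8.76]]}}

```text
t: 13.0
position: [528.0, -214.4, 229.9]
tcp_rot: [[0.998, -0.056, -0.003], [-0.056, -0.998, 0.001], [-0.004, -0.0, -1.0]]
ft_force: [-0.8, 0.1, 0.9]
width: 0.998
grip_force: 0.0
```

Request:
{"op": "arm_command", "data": {"steps": [[[0,0,0],[0,0,0],8.76],[[0,0,0],[0,0,0],4],[[0,0,0],[0,0,0],4],[[0,0,0],[0,0,0],4],[[0,0,0],[0,0,0],4]]}}

```text
t: 13.5
position: [529.3, -216.0, 233.8]
tcp_rot: [[0.998, -0.058, 0.002], [-0.058, -0.998, -0.0], [0.002, 0.0, -1.0]]
ft_force: [0.2, 1.0, 0.0]
width: 0.698
grip_force: 0.0
```

Request:
{"op": "arm_command", "data": {"steps": [[[0,0,0],[0,0,0],4],[[0,0,0],[0,0,0],4],[[0,0,0],[0,0,0],4],[[0,0,0],[0,0,0],4],[[0,0,0],[0,0,0],4]]}}

```text
t: 14.0
position: [529.1, -216.0, 233.2]
tcp_rot: [[0.998, -0.058, 0.001], [-0.058, -0.998, -0.0], [0.001, 0.0, -1.0]]
ft_force: [-1.6, 2.6, 6.2]
width: 0.573
grip_force: 30.0
```

Request:
{"op": "arm_command", "data": {"steps": [[[0,0,1],[0,0,0],4],[[0,0,3],[0,0,0],4],[[0,0,4],[0,0,0],4],[[0,0,4.6],[0,0,0],4],[[0,0,4.6],[0,0,0],4]]}}

```text
t: 14.5
position: [528.4, -216.0, 406.4]
tcp_rot: [[0.998, -0.058, -0.001], [-0.058, -0.998, 0.0], [-0.001, -0.0, -1.0]]
ft_force: [1.7, -0.6, -1.8]
width: 0.572
grip_force: 29.9
```

Request:
{"op": "arm_command", "data": {"steps": [[[-0.25,4.2,0],[0,0,0.8],4],[[-0.25,4.2,0],[0,0,0.8],4],[[-0.25,4.2,0],[0,0,0.8],4],[[-0.25,4.2,0],[0,0,0.8],4],[[-0.25,4.2,0],[0,0,0.8],4]]}}

```text
t: 15.0
position: [515.7, -4.7, 405.0]
tcp_rot: [[1.0, 0.012, -0.0], [0.012, -1.0, 0.0], [-0.0, -0.0, -1.0]]
ft_force: [0.0, -0.0, -2.2]
width: 0.571
grip_force: 29.9
```

Request:
{"op": "arm_command", "data": {"steps": [[[-0.25,4.2,0],[0,0,0.8],4],[[-0.25,4.2,0],[0,0,0.8],4],[[-0.25,4.2,0],[0,0,0.8],4],[[-0.25,4.2,0],[0,0,0.8],4],[[-0.25,4.2,0],[0,0,0.8],4]]}}

```text
t: 15.5
position: [503.3, 205.4, 405.0]
tcp_rot: [[0.997, 0.082, -0.0], [0.082, -0.997, 0.0], [-0.0, -0.0, -1.0]]
ft_force: [0.1, 0.5, -2.5]
width: 0.567
grip_force: 29.9
```

Request:
{"op": "arm_command", "data": {"steps": [[[-0.25,4.2,0],[0,0,0.8],4],[[-0.25,4.2,0],[0,0,0.8],4],[[-0.25,4.2,0],[0,0,0.8],4],[[-0.25,4.0,0],[0,0,0.9],4],[[0,0,0],[0,0,0],4]]}}

```text
t: 16.0
position: [493.4, 374.0, 403.9]
tcp_rot: [[0.99, 0.142, -0.001], [0.142, -0.99, -0.0], [-0.001, 0.0, -1.0]]
ft_force: [-0.4, -0.2, -1.9]
width: 0.566
grip_force: 29.9
```

Request:
{"op": "arm_command", "data": {"steps": [[[0,0,-3.5],[0,0,0],4],[[0,0,-3.5],[0,0,0],4],[[0,0,-3],[0,0,0],4],[[0,0,-1.5],[0,0,0],4],[[0,0,0],[0,0,0],4]]}}

```text
t: 16.5
position: [493.3, 368.8, 287.0]
tcp_rot: [[0.99, 0.138, -0.004], [0.138, -0.99, -0.004], [-0.004, 0.004, -1.0]]
ft_force: [-0.2, -0.6, -1.3]
width: 0.567
grip_force: 29.9
```

```bash
python3 - <<'E'
from h import *
shot("w6"); s=state(); print(s["position"],np.degrees(np.arctan2(s["tcp_rot"][1][0],s["tcp_rot"][0][0])))
E
```

```text
[493.9 369.4 288.9] 7.959615180506574
```

View pics/w6.png

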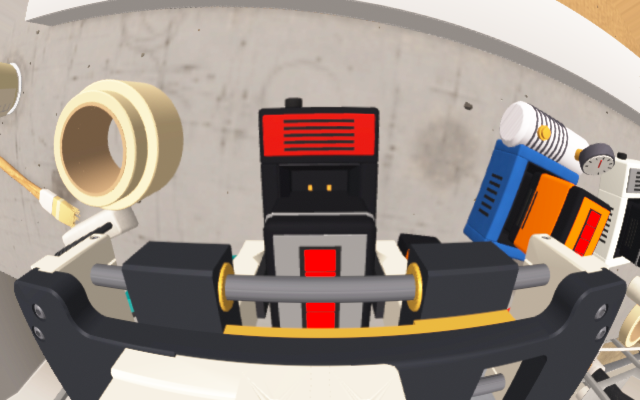

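The pack (320,290) is square and centred with the red charger body (320,180). Lowering it in.

Request:
{"op": "arm_command", "data": {"steps": [[[0,0,-1],[0,0,0],4],[[0,0,-1],[0,0,0],4],[[0,0,-0.7],[0,0,0],4],[[0,0,-0.7],[0,0,0],4],[[0,0,-0.6],[0,0,0],4]]}}

```text
t: 17.05
position: [493.9, 369.9, 249.1]
tcp_rot: [[0.99, 0.139, -0.0], [0.139, -0.99, -0.0], [-0.0, 0.0, -1.0]]
ft_force: [-0.5, 0.2, -2.1]
width: 0.567
grip_force: 29.9
```

Request:
{"op": "arm_command", "data": {"steps": [[[0,0,-0.6],[0,0,0],4],[[0,0,-0.5],[0,0,0],4],[[0,0,-0.3],[0,0,0],4],[[0,0,-0.1],[0,0,0],4],[[0,0,0],[0,0,0],4]]}}

```text
t: 17.55
position: [494.0, 370.0, 234.6]
tcp_rot: [[0.99, 0.139, -0.0], [0.139, -0.99, -0.0], [-0.0, 0.0, -1.0]]
ft_force: [0.2, 0.7, -0.5]
width: 0.57
grip_force: 29.9
```

Request:
{"op": "arm_command", "data": {"steps": [[[0,0,-0.1],[0,0,0],4],[[0,0,-0.1],[0,0,0],4],[[0,0,0],[0,0,0],4],[[0,0,0],[0,0,0],4],[[0,0,0],[0,0,0],4]]}}

```text
t: 18.05
position: [494.0, 370.1, 233.2]
tcp_rot: [[0.99, 0.139, 0.001], [0.139, -0.99, 0.0], [0.001, -0.0, -1.0]]
ft_force: [-2.2, 0.2, 4.0]
width: 0.567
grip_force: 29.9
```

Request:
{"op": "arm_command", "data": {"steps": [[[0,0,0],[0,0,0],8.76],[[0,0,0],[0,0,0],8.76],[[0,0,0],[0,0,0],8.76],[[0,0,0],[0,0,0],8.76],[[0,0,0],[0,0,0],8.76]]}}

```text
t: 18.55
position: [494.0, 370.0, 232.5]
tcp_rot: [[0.99, 0.139, -0.0], [0.139, -0.99, -0.0], [-0.0, 0.0, -1.0]]
ft_force: [-0.7, 0.5, 0.0]
width: 0.954
grip_force: 0.0
```

Request:
{"op": "arm_command", "data": {"steps": [[[0,0,2],[0,0,0],8.76],[[0,0,3],[0,0,0],8.76],[[0,0,4],[0,0,0],8.76],[[0,0,4],[0,0,0],8.76],[[0,0,4.2],[0,0,0],8.76]]}}

```text
t: 19.05
position: [493.8, 369.7, 406.0]
tcp_rot: [[0.99, 0.139, -0.0], [0.139, -0.99, -0.001], [-0.001, 0.0, -1.0]]
ft_force: [0.1, -0.5, -0.3]
width: 0.999
grip_force: 0.0
```

Request:
{"op": "arm_command", "data": {"steps": [[[0.31,-3.9,0],[0,0,-0.06],8.76],[[0.31,-3.9,0],[0,0,-0.06],8.76],[[0.31,-3.9,0],[0,0,-0.06],8.76],[[0.31,-3.9,0],[0,0,-0.06],8.76],[[0.31,-3.9,0],[0,0,-0.06],8.76]]}}

```text
t: 19.55
position: [509.2, 173.5, 404.8]
tcp_rot: [[0.991, 0.134, 0.0], [0.134, -0.991, 0.0], [0.0, -0.0, -1.0]]
ft_force: [0.5, -0.1, 0.3]
width: 1.001
grip_force: 0.0
```

Request:
{"op": "arm_command", "data": {"steps": [[[0.31,-3.9,0],[0,0,-0.06],8.76],[[0.31,-3.9,0],[0,0,-0.06],8.76],[[0.31,-3.9,0],[0,0,-0.06],8.76],[[0.31,-3.9,0],[0,0,-0.06],8.76],[[0.31,-3.9,0],[0,0,-0.06],8.76]]}}

```text
t: 20.05
position: [524.7, -21.6, 404.9]
tcp_rot: [[0.992, 0.129, 0.001], [0.129, -0.992, 0.0], [0.001, -0.0, -1.0]]
ft_force: [0.8, 0.5, 1.3]
width: 1.001
grip_force: 0.0
```

Request:
{"op": "arm_command", "data": {"steps": [[[0,0,0],[0,0,0],8.76],[[0,0,0],[0,0,0],8.76],[[0,0,0],[0,0,0],8.76],[[0,0,0],[0,0,0],8.76],[[0,0,0],[0,0,0],8.76]]}}

```text
t: 20.55
position: [525.0, -19.1, 404.6]
tcp_rot: [[0.992, 0.13, -0.0], [0.13, -0.992, 0.0], [-0.0, -0.0, -1.0]]
ft_force: [-0.3, 0.2, 0.0]
width: 1.0
grip_force: 0.0
```

```bash
python3 - <<'E'
from h import *
rep("w7",*shot("w7")); s=state(); print(s["position"],np.degrees(np.arctan2(s["tcp_rot"][1][0],s["tcp_rot"][0][0])))
E
```

```text
w7 g [ 82.1 225.6] [454.  259.3  36.1  13.8  -0. ] [444.3 276.9  38.5  14.7  -0. ]
w7 g [320.5 193.5] [529.3 -19.4  41.   12.2   7.4] [524.6 -20.1  43.7  13.    7.4]
w7 r [240.7 305.1] [394.7  53.9  43.   14.3 -55.4] [381.2  58.   45.8  15.2 -55.4]
w7 r [ 34.5 183. ] [500.4 349.6  40.5  14.4   8.2] [493.7 373.   43.2  15.3   8.2]
w7 r [134.  177.7] [522.9 174.   44.7  15.   -8.9] [517.7 186.   47.7  15.9  -8.9]
[525.  -19.2 404.7] 7.459217499471033
```

Centred on full_small. Grasp, lift and carry it over the light.

Request:
{"op": "arm_command", "data": {"steps": [[[0,0,-4],[0,0,0],8.76],[[0,0,-4],[0,0,0],8.76],[[0,0,-4],[0,0,0],8.76],[[0,0,-3.5],[0,0,0],8.76],[[0,0,-1.7],[0,0,0],8.76]]}}

```text
t: 21.1
position: [523.9, -19.8, 229.7]
tcp_rot: [[0.992, 0.129, -0.004], [0.129, -0.992, -0.001], [-0.004, 0.0, -1.0]]
ft_force: [-0.5, -0.1, 0.8]
width: 0.996
grip_force: 0.0
```

Request:
{"op": "arm_command", "data": {"steps": [[[0,0,0],[0,0,0],8.76],[[0,0,0],[0,0,0],4],[[0,0,0],[0,0,0],4],[[0,0,0],[0,0,0],4],[[0,0,0],[0,0,0],4]]}}

```text
t: 21.6
position: [525.2, -19.9, 233.7]
tcp_rot: [[0.992, 0.129, 0.002], [0.129, -0.992, 0.001], [0.002, -0.0, -1.0]]
ft_force: [1.0, -0.0, 0.2]
width: 0.698
grip_force: 0.0
```

Request:
{"op": "arm_command", "data": {"steps": [[[0,0,0],[0,0,0],4],[[0,0,0],[0,0,0],4],[[0,0,0],[0,0,0],4],[[0,0,0],[0,0,0],4],[[0,0,0],[0,0,0],4]]}}

```text
t: 22.1
position: [525.1, -20.0, 233.2]
tcp_rot: [[0.992, 0.129, 0.001], [0.129, -0.992, 0.0], [0.001, -0.0, -1.0]]
ft_force: [-1.8, 1.7, 6.3]
width: 0.569
grip_force: 30.0
```

Request:
{"op": "arm_command", "data": {"steps": [[[0,0,1],[0,0,0],4],[[0,0,3],[0,0,0],4],[[0,0,4],[0,0,0],4],[[0,0,4.6],[0,0,0],4],[[0,0,4.6],[0,0,0],4]]}}

```text
t: 22.6
position: [524.3, -20.2, 406.6]
tcp_rot: [[0.992, 0.128, -0.001], [0.128, -0.992, -0.0], [-0.001, -0.0, -1.0]]
ft_force: [1.6, 0.8, -2.4]
width: 0.572
grip_force: 30.0
```

Request:
{"op": "arm_command", "data": {"steps": [[[0.1,-4,0],[0,0,-2],4],[[0.1,-4,0],[0,0,-2],4],[[0.1,-4,0],[0,0,-2],4],[[0.1,-4,0],[0,0,-2],4],[[0,-3.6,0],[0,0,-2.7],4]]}}

```text
t: 23.1
position: [528.5, -217.8, 404.9]
tcp_rot: [[0.998, -0.06, -0.0], [-0.06, -0.998, 0.0], [-0.0, -0.0, -1.0]]
ft_force: [1.2, 0.4, -2.2]
width: 0.565
grip_force: 30.0
```

Request:
{"op": "arm_command", "data": {"steps": [[[0,0,0],[0,0,0],4],[[0,0,-3.5],[0,0,0],4],[[0,0,-3.5],[0,0,0],4],[[0,0,-3],[0,0,0],4],[[0,0,-1.5],[0,0,0],4]]}}

```text
t: 23.6
position: [527.7, -215.5, 287.0]
tcp_rot: [[0.998, -0.058, -0.004], [-0.058, -0.998, 0.001], [-0.004, -0.001, -1.0]]
ft_force: [-0.4, 0.1, -1.6]
width: 0.568
grip_force: 30.0
```

```bash
python3 - <<'E'
from h import *
shot("w8"); s=state(); print(s["position"],s["ft_force"],np.degrees(np.arctan2(s["tcp_rot"][1][0],s["tcp_rot"][0][0])))
E
```

```text
[ 527.4 -215.4  285.4] [-1.6  0.3 -3.9] -3.352520707078184
```

View pics/w8.png

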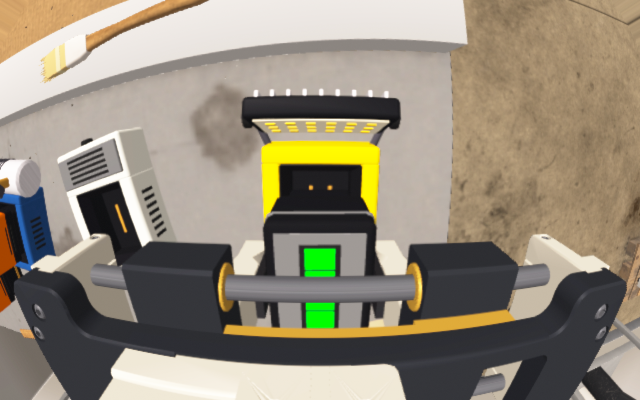

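Pack (320,285) is lined up with the light's bay (320,190). Lowering it.

Request:
{"op": "arm_command", "data": {"steps": [[[0,0,-1],[0,0,0],4],[[0,0,-1],[0,0,0],4],[[0,0,-0.7],[0,0,0],4],[[0,0,-0.7],[0,0,0],4],[[0,0,-0.6],[0,0,0],4]]}}

```text
t: 24.15
position: [529.0, -216.0, 249.4]
tcp_rot: [[0.998, -0.058, 0.0], [-0.058, -0.998, -0.0], [0.0, -0.0, -1.0]]
ft_force: [-0.2, -0.6, -0.5]
width: 0.565
grip_force: 30.0
```

Request:
{"op": "arm_command", "data": {"steps": [[[0,0,-0.6],[0,0,0],4],[[0,0,-0.5],[0,0,0],4],[[0,0,-0.3],[0,0,0],4],[[0,0,-0.1],[0,0,0],4],[[0,0,0],[0,0,0],4]]}}

```text
t: 24.65
position: [529.0, -216.0, 234.6]
tcp_rot: [[0.998, -0.058, -0.0], [-0.058, -0.998, -0.0], [-0.0, 0.0, -1.0]]
ft_force: [-1.0, 1.1, -2.5]
width: 0.568
grip_force: 30.0
```

Request:
{"op": "arm_command", "data": {"steps": [[[0,0,-0.1],[0,0,0],4],[[0,0,-0.1],[0,0,0],4],[[0,0,0],[0,0,0],4],[[0,0,0],[0,0,0],4],[[0,0,0],[0,0,0],4]]}}

```text
t: 25.15
position: [529.1, -216.0, 233.2]
tcp_rot: [[0.998, -0.058, 0.001], [-0.058, -0.998, -0.0], [0.001, 0.0, -1.0]]
ft_force: [-2.7, 1.2, 6.2]
width: 0.567
grip_force: 30.0
```

Request:
{"op": "arm_command", "data": {"steps": [[[0,0,0],[0,0,0],8.76],[[0,0,0],[0,0,0],8.76],[[0,0,0],[0,0,0],8.76],[[0,0,0],[0,0,0],8.76],[[0,0,0],[0,0,0],8.76]]}}

```text
t: 25.65
position: [529.0, -216.1, 232.6]
tcp_rot: [[0.998, -0.058, -0.0], [-0.058, -0.998, 0.0], [-0.0, -0.0, -1.0]]
ft_force: [-0.1, -0.6, 0.3]
width: 0.953
grip_force: 0.0
```

Request:
{"op": "arm_command", "data": {"steps": [[[0,0,2],[0,0,0],8.76],[[0,0,3],[0,0,0],8.76],[[0,0,4],[0,0,0],8.76],[[0,0,4],[0,0,0],8.76],[[0,0,4.2],[0,0,0],8.76]]}}

```text
t: 26.15
position: [528.6, -216.0, 406.1]
tcp_rot: [[0.998, -0.058, -0.001], [-0.058, -0.998, 0.0], [-0.001, -0.0, -1.0]]
ft_force: [1.3, 0.2, 0.4]
width: 1.0
grip_force: 0.0
```

Request:
{"op": "arm_command", "data": {"steps": [[[-0.06,3.9,0],[0,0,-0.55],8.76],[[-0.06,3.9,0],[0,0,-0.55],8.76],[[-0.06,3.9,0],[0,0,-0.55],8.76],[[-0.06,3.9,0],[0,0,-0.55],8.76],[[-0.06,3.9,0],[0,0,-0.55],8.76]]}}

```text
t: 26.65
position: [525.6, -19.6, 404.8]
tcp_rot: [[0.994, -0.106, 0.0], [-0.106, -0.994, 0.0], [0.0, -0.0, -1.0]]
ft_force: [0.8, 0.6, -0.3]
width: 1.002
grip_force: 0.0
```

Request:
{"op": "arm_command", "data": {"steps": [[[-0.06,3.9,0],[0,0,-0.55],8.76],[[-0.06,3.9,0],[0,0,-0.55],8.76],[[-0.06,3.9,0],[0,0,-0.55],8.76],[[-0.06,3.9,0],[0,0,-0.55],8.76],[[-0.06,3.9,0],[0,0,-0.55],8.76]]}}

```text
t: 27.15
position: [522.6, 175.6, 404.8]
tcp_rot: [[0.988, -0.154, 0.0], [-0.154, -0.988, 0.0], [0.0, -0.0, -1.0]]
ft_force: [0.0, -0.4, -0.6]
width: 0.998
grip_force: 0.0
```

Request:
{"op": "arm_command", "data": {"steps": [[[0,0,0],[0,0,0],8.76],[[0,0,0],[0,0,0],8.76],[[0,0,0],[0,0,0],8.76],[[0,0,0],[0,0,0],8.76],[[0,0,0],[0,0,0],8.76]]}}

```text
t: 27.65
position: [523.0, 173.0, 404.8]
tcp_rot: [[0.988, -0.155, 0.0], [-0.155, -0.988, 0.0], [0.0, -0.0, -1.0]]
ft_force: [-0.4, -0.2, 0.6]
width: 0.995
grip_force: 0.0
```

```bash
python3 - <<'E'
from h import *
rep("w9",*shot("w9"),zs=(110,98,92)); s=state(); print(s["position"],np.degrees(np.arctan2(s["tcp_rot"][1][0],s["tcp_rot"][0][0])))
E
```

```text
w9 g [607.  148.6] [ 532.4 -195.7   41.2   14.3   -2.1] [ 529.4 -211.3   43.    15.    -2.1] [ 528.  -219.    43.9   15.3   -2.1]
w9 r [378.5 270. ] [441.1 125.4  39.   16.2  81.6] [434.2 123.9  40.7  16.9  81.6] [430.8 123.1  41.6  17.2  81.6]
w9 r [583.5 228.9] [ 431.  -158.4   38.    21.8   56.9] [ 423.6 -172.3   39.7   22.7   56.9] [ 420.  -179.3   40.5   23.2   56.9]
w9 r [320.3 198.3] [522.4 172.1  43.4  14.   -9.3] [519.  172.6  45.3  14.6  -9.3] [517.3 172.9  46.2  14.9  -9.3]
[523.1 173.2 404.8] -8.889896826316413
```

Request:
{"op": "arm_command", "data": {"steps": [[[0,0,-4],[0,0,0],8.76],[[0,0,-4],[0,0,0],8.76],[[0,0,-4],[0,0,0],8.76],[[0,0,-3],[0,0,0],8.76],[[0,0,-1],[0,0,0],8.76]]}}

```text
t: 28.2
position: [522.1, 172.8, 241.7]
tcp_rot: [[0.988, -0.155, -0.004], [-0.155, -0.988, -0.003], [-0.004, 0.003, -1.0]]
ft_force: [0.3, -0.5, 0.0]
width: 0.999
grip_force: 0.0
```

Request:
{"op": "arm_command", "data": {"steps": [[[0,0,0],[0,0,0],8.76],[[0,0,0],[0,0,0],4],[[0,0,0],[0,0,0],4],[[0,0,0],[0,0,0],4],[[0,0,0],[0,0,0],4]]}}

```text
t: 28.7
position: [523.2, 174.1, 245.7]
tcp_rot: [[0.988, -0.153, 0.002], [-0.153, -0.988, 0.001], [0.001, -0.001, -1.0]]
ft_force: [-0.2, -0.2, -0.5]
width: 0.695
grip_force: 0.0
```

Request:
{"op": "arm_command", "data": {"steps": [[[0,0,0],[0,0,0],4],[[0,0,0],[0,0,0],4],[[0,0,0],[0,0,0],4],[[0,0,0],[0,0,0],4],[[0,0,0],[0,0,0],4]]}}

```text
t: 29.2
position: [523.0, 173.9, 245.1]
tcp_rot: [[0.988, -0.153, 0.0], [-0.153, -0.988, -0.0], [0.0, 0.0, -1.0]]
ft_force: [-1.1, -2.3, 6.4]
width: 0.566
grip_force: 29.9
```

Request:
{"op": "arm_command", "data": {"steps": [[[0,0,1],[0,0,0],4],[[0,0,3],[0,0,0],4],[[0,0,4],[0,0,0],4],[[0,0,4],[0,0,0],4],[[0,0,4],[0,0,0],4]]}}

```text
t: 29.7
position: [522.4, 173.8, 406.1]
tcp_rot: [[0.988, -0.153, -0.001], [-0.153, -0.988, -0.0], [-0.001, 0.0, -1.0]]
ft_force: [1.9, 0.3, -4.8]
width: 0.571
grip_force: 29.9
```

Request:
{"op": "arm_command", "data": {"steps": [[[0.04,-3.9,0],[0,0,3.2],4],[[0.04,-3.9,0],[0,0,3.2],4],[[0.04,-3.9,0],[0,0,3.2],4],[[0.04,-3.9,0],[0,0,3.2],4],[[0.04,-3.8,0],[0,0,3.4],4]]}}

```text
t: 30.2
position: [524.3, -21.5, 404.7]
tcp_rot: [[0.991, 0.131, -0.001], [0.131, -0.991, 0.0], [-0.001, -0.0, -1.0]]
ft_force: [1.8, 0.6, -3.8]
width: 0.569
grip_force: 30.0
```

Request:
{"op": "arm_command", "data": {"steps": [[[0,0,0],[0,0,0],4],[[0,0,-3],[0,0,0],4],[[0,0,-3],[0,0,0],4],[[0,0,-3],[0,0,0],4],[[0,0,-1],[0,0,0],4]]}}

```text
t: 30.7
position: [523.5, -20.1, 301.7]
tcp_rot: [[0.992, 0.127, -0.005], [0.127, -0.992, -0.001], [-0.005, 0.0, -1.0]]
ft_force: [-1.0, 0.3, -3.8]
width: 0.568
grip_force: 30.0
```

```bash
python3 - <<'E'
from h import *
shot("w10"); s=state(); print(s["position"],s["ft_force"],np.degrees(np.arctan2(s["tcp_rot"][1][0],s["tcp_rot"][0][0])))
E
```

```text
[523.8 -20.  301.6] [-1.   0.5 -5.3] 7.338820896408236
```

View pics/w10.png

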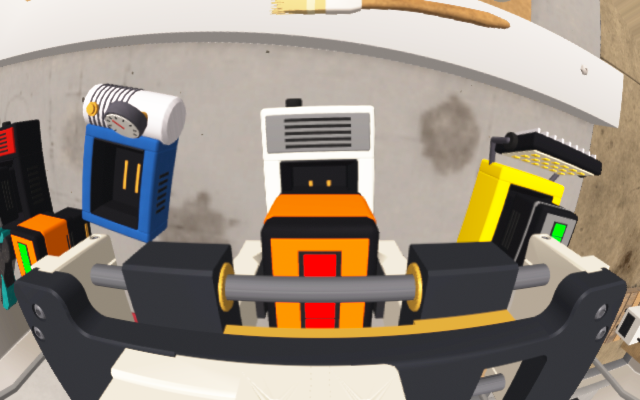

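flat_big (320,270) is in line with the white charger (318,150). Lowering it.

Request:
{"op": "arm_command", "data": {"steps": [[[0,0,-1.2],[0,0,0],4],[[0,0,-1.2],[0,0,0],4],[[0,0,-0.7],[0,0,0],4],[[0,0,-0.7],[0,0,0],4],[[0,0,-0.6],[0,0,0],4]]}}

```text
t: 31.25
position: [525.1, -20.0, 260.4]
tcp_rot: [[0.992, 0.128, 0.0], [0.128, -0.992, 0.0], [0.0, -0.0, -1.0]]
ft_force: [0.5, 0.0, -2.8]
width: 0.571
grip_force: 30.0
```

Request:
{"op": "arm_command", "data": {"steps": [[[0,0,-0.6],[0,0,0],4],[[0,0,-0.4],[0,0,0],4],[[0,0,-0.3],[0,0,0],4],[[0,0,-0.1],[0,0,0],4],[[0,0,0],[0,0,0],4]]}}

```text
t: 31.75
position: [525.0, -20.0, 246.6]
tcp_rot: [[0.992, 0.128, -0.0], [0.128, -0.992, -0.0], [-0.0, 0.0, -1.0]]
ft_force: [-0.4, 0.4, -3.4]
width: 0.568
grip_force: 30.0
```

Request:
{"op": "arm_command", "data": {"steps": [[[0,0,-0.1],[0,0,0],4],[[0,0,-0.1],[0,0,0],4],[[0,0,0],[0,0,0],4],[[0,0,0],[0,0,0],4],[[0,0,0],[0,0,0],4]]}}

```text
t: 32.25
position: [525.1, -20.0, 245.2]
tcp_rot: [[0.992, 0.129, 0.001], [0.129, -0.992, 0.0], [0.001, 0.0, -1.0]]
ft_force: [-2.9, 1.3, 6.2]
width: 0.569
grip_force: 30.0
```

Request:
{"op": "arm_command", "data": {"steps": [[[0,0,0],[0,0,0],8.76],[[0,0,0],[0,0,0],8.76],[[0,0,0],[0,0,0],8.76],[[0,0,0],[0,0,0],8.76],[[0,0,0],[0,0,0],8.76]]}}

```text
t: 32.75
position: [525.0, -20.0, 244.6]
tcp_rot: [[0.992, 0.128, -0.0], [0.128, -0.992, -0.0], [-0.0, 0.0, -1.0]]
ft_force: [-1.0, 0.3, -0.2]
width: 0.959
grip_force: 0.0
```

Request:
{"op": "arm_command", "data": {"steps": [[[0,0,2],[0,0,0],8.76],[[0,0,3],[0,0,0],8.76],[[0,0,4],[0,0,0],8.76],[[0,0,4],[0,0,0],8.76],[[0,0,3],[0,0,0],8.76]]}}

```text
t: 33.25
position: [525.0, -20.1, 407.4]
tcp_rot: [[0.992, 0.129, 0.002], [0.129, -0.992, 0.0], [0.002, -0.0, -1.0]]
ft_force: [0.8, 0.3, -0.2]
width: 1.006
grip_force: 0.0
```

Request:
{"op": "arm_command", "data": {"steps": [[[-1,3.6,0],[0,0,-0.9],8.76],[[-1,3.6,0],[0,0,-0.9],8.76],[[-1,3.6,0],[0,0,-0.9],8.76],[[-1,3.6,0],[0,0,-0.9],8.76],[[-1,3.6,0],[0,0,-0.9],8.76]]}}

```text
t: 33.75
position: [474.3, 161.2, 404.8]
tcp_rot: [[0.999, 0.049, 0.0], [0.049, -0.999, 0.0], [0.0, -0.0, -1.0]]
ft_force: [0.3, 0.3, 0.3]
width: 1.0
grip_force: 0.0
```

Request:
{"op": "arm_command", "data": {"steps": [[[-1,3.6,0],[0,0,-0.9],8.76],[[-1,3.6,0],[0,0,-0.9],8.76],[[-1.1,3.8,0],[0,0,-1.2],8.76],[[0,0,0],[0,0,0],8.76],[[0,0,0],[0,0,0],8.76]]}}

```text
t: 34.25
position: [443.6, 270.7, 404.4]
tcp_rot: [[1.0, -0.0, -0.0], [-0.0, -1.0, -0.0], [-0.0, 0.0, -1.0]]
ft_force: [-1.1, 0.6, -1.0]
width: 0.996
grip_force: 0.0
```

```bash
python3 - <<'E'
from h import *
rep("w11",*shot("w11"),zs=(110,98)); s=state(); print(s["position"],np.degrees(np.arctan2(s["tcp_rot"][1][0],s["tcp_rot"][0][0])))
E
```

```text
w11 g [321.1 193.5] [447.3 269.2  42.   13.1  -0.1] [444.1 269.1  43.8  13.7  -0.1]
w11 r [618.5 212.1] [ 425.4 -150.2   41.    21.5   75.5] [ 421.3 -168.6   42.8   22.4   75.5]
w11 r [217.  144.7] [495.3 364.9  41.7  13.9   8.2] [494.1 369.   43.6  14.5   8.2]
w11 r [575.4 131. ] [524.5 -22.4  44.3  13.6   7.4] [524.7 -35.2  46.2  14.1   7.4]
[443.8 270.  404.5] -0.06350548951766669
```

Request:
{"op": "arm_command", "data": {"steps": [[[0,0,0],[0,0,0],8.76],[[0,0,0],[0,0,0],8.76],[[0,0,0],[0,0,0],8.76],[[0,0,0],[0,0,0],8.76],[[0,0,0],[0,0,0],8.76]]}}

```text
t: 34.8
position: [444.1, 269.7, 404.8]
tcp_rot: [[1.0, -0.003, 0.0], [-0.003, -1.0, 0.0], [0.0, -0.0, -1.0]]
ft_force: [0.4, -0.2, 1.0]
width: 0.999
grip_force: 0.0
```

Standing where I left it. Pick it and carry it over the pump.

Request:
{"op": "arm_command", "data": {"steps": [[[0,0,-4],[0,0,0],8.76],[[0,0,-4],[0,0,0],8.76],[[0,0,-4],[0,0,0],8.76],[[0,0,-3.5],[0,0,0],8.76],[[0,0,-1.7],[0,0,0],8.76]]}}

```text
t: 35.3
position: [443.2, 269.0, 229.7]
tcp_rot: [[1.0, -0.003, -0.003], [-0.003, -1.0, -0.003], [-0.003, 0.003, -1.0]]
ft_force: [0.6, 0.2, 0.5]
width: 0.995
grip_force: 0.0
```

Request:
{"op": "arm_command", "data": {"steps": [[[0,0,0],[0,0,0],8.76],[[0,0,0],[0,0,0],4],[[0,0,0],[0,0,0],4],[[0,0,0],[0,0,0],4],[[0,0,0],[0,0,0],4]]}}

```text
t: 35.8
position: [444.2, 270.2, 233.7]
tcp_rot: [[1.0, -0.002, 0.001], [-0.002, -1.0, 0.002], [0.001, -0.002, -1.0]]
ft_force: [0.7, -0.6, -0.6]
width: 0.697
grip_force: 0.0
```

Request:
{"op": "arm_command", "data": {"steps": [[[0,0,0],[0,0,0],4],[[0,0,0],[0,0,0],4],[[0,0,0],[0,0,0],4],[[0,0,0],[0,0,0],4],[[0,0,0],[0,0,0],4]]}}

```text
t: 36.3
position: [444.1, 270.0, 233.1]
tcp_rot: [[1.0, -0.002, 0.0], [-0.002, -1.0, 0.0], [0.0, -0.0, -1.0]]
ft_force: [-0.7, -0.7, 6.3]
width: 0.571
grip_force: 29.9
```

Request:
{"op": "arm_command", "data": {"steps": [[[0,0,1],[0,0,0],4],[[0,0,3],[0,0,0],4],[[0,0,4.4],[0,0,0],4],[[0,0,4.4],[0,0,0],4],[[0,0,4.4],[0,0,0],4]]}}

```text
t: 36.8
position: [443.4, 269.5, 406.3]
tcp_rot: [[1.0, -0.002, -0.001], [-0.002, -1.0, -0.001], [-0.001, 0.001, -1.0]]
ft_force: [1.1, 1.0, -4.2]
width: 0.571
grip_force: 29.9
```

Request:
{"op": "arm_command", "data": {"steps": [[[1.6,-1.9,0],[0,0,-1.7],4],[[1.6,-1.9,0],[0,0,-1.7],4],[[1.6,-1.9,0],[0,0,-1.7],4],[[1.6,-1.9,0],[0,0,-1.7],4],[[1.5,-2.0,0],[0,0,-1.9],4]]}}

```text
t: 37.3
position: [523.1, 173.1, 404.4]
tcp_rot: [[0.988, -0.155, -0.001], [-0.155, -0.988, -0.0], [-0.001, 0.0, -1.0]]
ft_force: [-0.2, 0.2, -4.0]
width: 0.57
grip_force: 29.9
```

Request:
{"op": "arm_command", "data": {"steps": [[[0,0,0],[0,0,0],4],[[0,0,-3],[0,0,0],4],[[0,0,-3],[0,0,0],4],[[0,0,-3],[0,0,0],4],[[0,0,-1],[0,0,0],4]]}}

```text
t: 37.8
position: [521.5, 173.4, 301.6]
tcp_rot: [[0.988, -0.154, -0.005], [-0.154, -0.988, -0.003], [-0.005, 0.003, -1.0]]
ft_force: [-0.3, -1.4, -2.9]
width: 0.567
grip_force: 29.9
```

```bash
python3 - <<'E'
from h import *
shot("w12"); s=state(); print(s["position"],s["ft_force"],np.degrees(np.arctan2(s["tcp_rot"][1][0],s["tcp_rot"][0][0])))
E
```

```text
[521.8 173.6 301.5] [-0.7  0.5 -3.8] -8.838462763286586
```

View pics/w12.png

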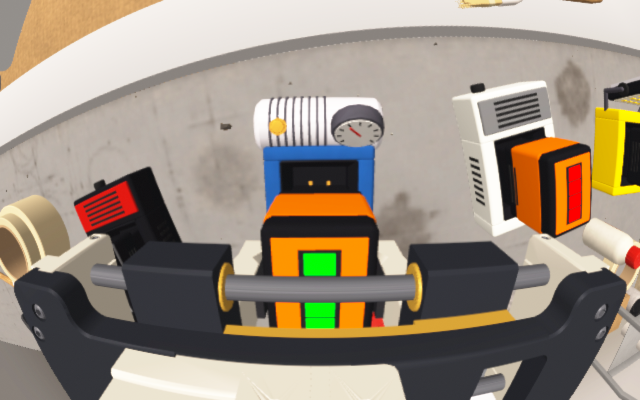

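full_big (320,265) is lined up with the pump bay (320,175). Lowering it, then releasing and retreating.

Request:
{"op": "arm_command", "data": {"steps": [[[0,0,-1.2],[0,0,0],4],[[0,0,-1.2],[0,0,0],4],[[0,0,-0.7],[0,0,0],4],[[0,0,-0.7],[0,0,0],4],[[0,0,-0.6],[0,0,0],4]]}}

```text
t: 38.35
position: [523.1, 174.1, 260.4]
tcp_rot: [[0.988, -0.153, 0.0], [-0.153, -0.988, 0.0], [0.0, -0.0, -1.0]]
ft_force: [0.4, -0.2, -4.1]
width: 0.574
grip_force: 29.9
```

Request:
{"op": "arm_command", "data": {"steps": [[[0,0,-0.6],[0,0,0],4],[[0,0,-0.4],[0,0,0],4],[[0,0,-0.3],[0,0,0],4],[[0,0,-0.1],[0,0,0],4],[[0,0,0],[0,0,0],4]]}}

```text
t: 38.85
position: [523.0, 174.0, 246.7]
tcp_rot: [[0.988, -0.153, 0.0], [-0.153, -0.988, -0.0], [0.0, 0.0, -1.0]]
ft_force: [-0.9, -1.0, -3.6]
width: 0.57
grip_force: 29.9
```

Request:
{"op": "arm_command", "data": {"steps": [[[0,0,-0.1],[0,0,0],4],[[0,0,-0.1],[0,0,0],4],[[0,0,0],[0,0,0],4],[[0,0,0],[0,0,0],4],[[0,0,0],[0,0,0],4]]}}

```text
t: 39.35
position: [523.1, 174.0, 245.2]
tcp_rot: [[0.988, -0.153, 0.001], [-0.153, -0.988, 0.0], [0.001, -0.0, -1.0]]
ft_force: [-2.3, 0.1, 4.5]
width: 0.567
grip_force: 30.0
```

Seated at the expected height with a contact force of 4.5 N.

Request:
{"op": "arm_command", "data": {"steps": [[[0,0,0],[0,0,0],8.76],[[0,0,0],[0,0,0],8.76],[[0,0,0],[0,0,0],8.76],[[0,0,0],[0,0,0],8.76],[[0,0,0],[0,0,0],8.76]]}}

```text
t: 39.85
position: [523.0, 174.0, 244.6]
tcp_rot: [[0.988, -0.153, -0.0], [-0.153, -0.988, -0.0], [-0.0, 0.0, -1.0]]
ft_force: [1.0, -1.4, 0.2]
width: 0.952
grip_force: 0.0
```

Request:
{"op": "arm_command", "data": {"steps": [[[0,0,2],[0,0,0],8.76],[[0,0,3],[0,0,0],8.76],[[0,0,4],[0,0,0],8.76],[[0,0,4],[0,0,0],8.76],[[0,0,3],[0,0,0],8.76]]}}

```text
t: 40.35
position: [523.1, 173.9, 407.4]
tcp_rot: [[0.988, -0.153, 0.002], [-0.153, -0.988, 0.001], [0.002, -0.001, -1.0]]
ft_force: [1.2, -0.0, -0.2]
width: 1.0
grip_force: 0.0
```

Request:
{"op": "arm_command", "data": {"steps": [[[-2,-2.5,0],[0,0,1.7],8.76],[[-2,-2.5,0],[0,0,1.7],8.76],[[-2,-2.5,0],[0,0,1.7],8.76],[[-2,-2.5,0],[0,0,1.7],8.76],[[0,0,0],[0,0,0],8.76]]}}

```text
t: 40.85
position: [440.6, 71.6, 405.0]
tcp_rot: [[0.999, -0.036, 0.0], [-0.036, -0.999, 0.001], [-0.0, -0.001, -1.0]]
ft_force: [0.1, -0.0, 0.1]
width: 1.002
grip_force: 0.0
```

Request:
{"op": "arm_command", "data": {"steps": [[[0,0,0],[0,0,0],8.76],[[0,0,0],[0,0,0],8.76],[[0,0,0],[0,0,0],8.76],[[0,0,0],[0,0,0],8.76],[[0,0,0],[0,0,0],8.76]]}}

```text
t: 41.35
position: [443.3, 74.4, 404.4]
tcp_rot: [[0.999, -0.035, -0.001], [-0.035, -0.999, -0.0], [-0.001, 0.0, -1.0]]
ft_force: [0.9, -0.5, -0.2]
width: 1.002
grip_force: 0.0
```

```bash
python3 - <<'E'
from h import *
rep("w13",*shot("w13")); print(state()["position"],state()["t"])
cv2.imwrite("pics/scene1.png",cv2.resize(capture("scene")[130:340,120:480],None,fx=2.2,fy=2.2,interpolation=cv2.INTER_CUBIC))
E
```

```text
w13 g [564.7 117. ] [ 528.4 -200.9   41.5   14.1   -2.5] [ 528.9 -218.7   44.2   15.1   -2.5]
w13 g [207.2 118.2] [523.3 174.3  43.8  14.4  -8.2] [523.5 181.   46.7  15.4  -8.2]
w13 r [ 73.2 164.2] [495.6 353.9  41.6  14.4   7.8] [493.9 372.4  44.3  15.4   7.8]
w13 r [421.2 108.1] [524.8 -21.1  44.5  14.7   7.3] [525.  -27.2  47.5  15.6   7.3]
[443.2  74.3 404.4] 41.4
```

View pics/scene1.png

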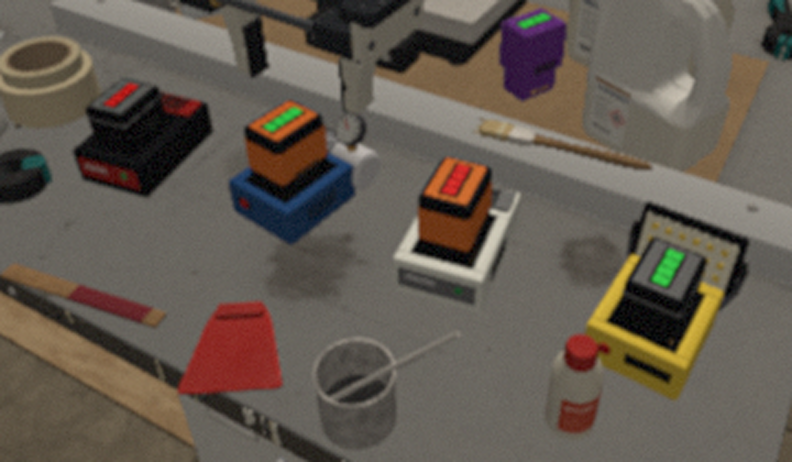

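View pics/w13.png

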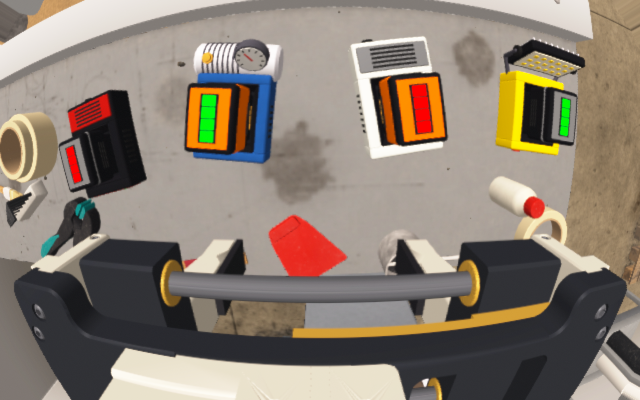

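All four packs sit in their bays. In the crop, the charged big pack is in the pump (285,140) and the charged small pack in the light (668,270). The flat packs are in the red charger (122,100) and the white charger (458,190). The hardener is still standing at (577,385). Handing in.

```bash
python3 -c "
from bench import *
print(close_job())"
```

```text
the job is handed in; nothing more can be done
None
```

The job is handed in at about 41 s: the charged big pack is in the pump, the charged small pack is in the light, the flat packs are home on the chargers, and the hardener is still standing where it was.

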